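# Clamp the sloping tube of a mould jig with a U-bolt

## Robot

A 7-joint arm with a two-finger parallel gripper is mounted at the origin on the work surface. World frame = base frame: x ahead of the robot, y to its left, z up, the work surface at z = 0. Lengths are in m, angles in rad, forces in N, time in s.
With the tool pointing down it reaches from about 0.425 to 0.875 m from the base axis. Payload 4.7 kg.
Tool frame: the origin (TCP) lies on the centre line of the jaws, within the pads' length; the fingertips stand 11 mm ahead of it and the grasp point (between the pads) lies 8 mm behind it (env.tips_ahead is the distance from the TCP to the fingertips, in m); z points along the fingers, y is the line along which they close (so a half turn about z gives the same grasp; the last joint's range is limited). The gripper opens to 85 mm and grips with 20 to 120 N. Pads are 22 mm wide; open, the fingers measure 114 mm over their backs; the gripper's body (76 mm by 85 mm) begins 54 mm behind the grasp point. The pads swing forward as they close: fully open they stand 13 mm farther back than shut.
Start: joints at [1.171, 0.321, -0.07, 1.45, 0.023, 1.371, -0.057], TCP at [0.261, -0.595, 0.242] pointing down, gripper open.
Joint ranges: [-2.86, 2.86], [-0.3, 2.09], [-1.38, 1.24], [0.06, 2.45], [-1.56, 4.7], [0.09, 2.05], [-2.69, 2.69]. Speed limits (rad/s): [2.57, 2.57, 3.14, 3.14, 3.14, 3.14, 3.14].

## Interface

Orientations are given as a unit quaternion [w, x, y, z].
In Python, from plant import env gives the robot as it stands.
- The arm moves only by the shell command python3 -m inch 'ROWS' [FORCE]. ROWS is a JSON object of lists of equal length, an entry for each row: "travel": the shift along the tool's x, y, z in mm, a list of three; "twist": the turn, a rotation vector about the tool's x, y, z in rad, a list of three; "grip": the finger opening in mm, from 0 to 85.4. In form: {"travel": [[x, y, z], ...], "twist": [[rx, ry, rz], ...], "grip": [grip, ...]}. A call has 1 to 8 rows; each row shifts and turns the commanded pose from where the row before left it, along the tool's axes as they then stand; what a row does not reach is not made up. A row lasts 1/8 s, in which the tool goes at most 62.5 mm and 10.7 degrees, less where a joint would pass 70% of its speed; a pose out of reach is approached as far as the arm can. A call is refused whole if a number of a shift passes 62.5 or a number of a turn 0.188, either way. A call with a gripper value outside its range is refused whole. The fingers move at their own pace and stop on an object; FORCE is the grip in N (left out, the last holds). Time passes only in rows, so rows that do not move let the fingers close. It gives the time, the measured TCP pose, the force, the opening and the grip force at its end, in the units of the state.
- env.read_state(): the state, without advancing time (a new reading comes with each control period).
- env.capture(name): name is "scene" or "top" or "wrist"; returns a dict with "frame" (480x640x3 uint8, red, green, blue), "camera_matrix" (3x3 intrinsics, pixels), "k1" (the pictures are not rectified: a ray, as slopes to the right and down, at radius r is drawn at 1 + k1 r^2 times it, then the intrinsics apply), "rvec" (rotation vector, rad) and "tvec" (3), from world to camera coordinates, as OpenCV has them; the wrist camera has in their place "hand_eye" (4x4, takes a point from camera to tool coordinates, whose origin is the TCP and whose axes are the flange's). Camera axes: x right, y down, z forward; pixel columns grow to the right and rows downward; lengths in m; the calibration is good to about 2 mm. A picture is of the moment at which its call begins: read the wrist's pose just before it. There is no depth.
- env.job_done(): hands the job in; it is judged then, once.
The state is a dict: "time": time; "qpos": joint angles; "dq": joint speeds; "tau": joint torques, N m; "tcp_pos": TCP position; "tcp_rot": TCP orientation; "force": force on the tool from outside, world axes, zero at the start; "ft_torque": the same for the moment, N m; "grip_width": finger opening in m; "grip_force": force on a finger pad.
Only numpy, scipy, OpenCV 4.12 (cv2) and the standard library are available. Lean on these libraries where they do the work, as an engineer would, in place of code of your own. Each camera call takes 0.05 s, during which the arm holds its last target. There are 200 camera calls.

## Task

The sloping tube of the green plaster-mould jig has lost its clamp. Take the larger U-bolt, the one with the orange grip, from the wooden rack, lower it over the tube so that both legs go down through the two holes of the yellow strap under the tube, and leave it fully home with its bow resting on the tube. Feel for the holes, because the strap slides stiffly along the tube and may be anywhere in its range; leave the small blue-gripped U-bolt in the rack and do not shift the jar, the scraper or the brush.

Things in the scene. Friction and masses are not known exactly. Their poses are not given: they have to be found in the camera images.
- ubolt: The U-bolt to fit: steel rod 8 mm thick, two straight legs 46 mm apart (centres) joined by a half-round bow, orange grip on the crown; about 0.25 kg. Origin midway between the leg tips, at their ends; z up along the legs to the bow, y from leg to leg, x square to the U's plane (a half turn about z looks the same). Inside of the crown at z = 69 mm. The tips taper over 3 mm to 6.2 mm.
- ubolt_grip (a point): Middle of the upright orange grip block, 97 mm above the leg tips; axes as ubolt. The block is 14 mm thick along x, 40 mm wide along y, 42 mm tall (75 to 117 mm above the tips).
- clamp_axis (a point): Fixed point on the axis of the jig's bare steel tube (30 mm diameter), 135 mm above the bench, at the middle of the strap's range. x along the tube, uphill (slope 0.35 rad, about 20 degrees, rising away from the robot); y level across the tube; z square to the tube, upwards: the U-bolt goes in along -z, its legs at y = +23 and -23 mm. Nothing near here stands above the tube.
- strap_range (a point): Fixed point 18 mm under clamp_axis, level with the top of the yellow strap; same axes. The strap is a plate 80 x 84 x 16 mm (x, y, z) with two through holes, 10 mm wide, at y = +23 and -23 mm. It slides along x only: its holes are anywhere from x = -16 to +16 mm of here, not reported. Sliding it takes about 9 N; lighter pushes leave it in place.
- home (a point): Fixed point 54 mm under clamp_axis (square to the tube), same axes: the height of the U-bolt's leg tips when its bow rests on the tube. Along x the U-bolt ends where the strap's holes are.
- jig: The mould jig, fixed to the bench: green base plate 440 x 120 x 12 mm with two green posts (about 115 mm below and 125 mm above the clamping point along the tube), the sloping tube, and at its far upper end, 240 mm up the tube, a red block (40 mm) with a template over a white plaster mould. Origin on the bench straight below clamp_axis; x towards the mould, z up.
- rack: Fixed wooden rack block, 60 x 220 x 45 mm (x, y, z), origin at the centre of its underside. Two slots in a row along y, centres at y = -53 and +53 mm, each 11 x 66 mm and 38 mm deep (floor 7 mm above the bench). Each holds one U-bolt upright, its y along the rack's y; either may be in either slot. Pull straight up 40 mm to clear.
- small_ubolt: The smaller U-bolt with the blue grip, legs 33 mm apart, too narrow for the tube; stands in the other slot of the rack and stays there. Same height and same frame as ubolt.
- jar: Amber glass jar, 70 mm across, 110 mm tall; origin at the centre of its underside. Leave alone.
- scraper: Steel clay scraper with a dark wooden handle, 170 mm long, lying on the bench between jig and rack; x along its length. Leave alone.
- glaze_brush: Wooden-handled brush, 180 mm long, lying on the bench; x along its length. Leave alone.

How it is judged:
On the way:
1. the U-bolt is lowered, not dropped, over the tube, a leg on either side, its tips between the tube's top and the strap (x of ubolt in the frame of clamp_axis between -0.03 and 0.03 m and y of ubolt in the frame of clamp_axis between -0.008 and 0.008 m and z of ubolt in the frame of clamp_axis between -0.032 and 0.012 m), for 0.1 s.
At the end, for the whole second after the job is handed in: The orange U-bolt is released, at rest, both legs through the strap: tips 49 to 58 mm below the tube's axis (square to it), within 20 mm along the tube of mid-range and 5 mm sideways, legs within 0.2 rad of square to the tube, its plane within 0.2 rad of square across it (x of ubolt in the frame of clamp_axis between -0.02 and 0.02 m and y of ubolt in the frame of clamp_axis between -0.005 and 0.005 m and z of ubolt in the frame of clamp_axis between -0.058 and -0.049 m and angle between the z axis of ubolt and the z axis of clamp_axis, either way round below 0.2 rad and angle between the x axis of ubolt and the x axis of clamp_axis, either way round below 0.2 rad and linear speed of ubolt below 0.02 m/s and angular speed of ubolt below 0.2 rad/s); the robot touches nothing.
It fails at once if the small blue-gripped U-bolt is moved more than 40 mm from where it stood (distance of small_ubolt from where it was at the start of the episode above 0.04 m).
It fails at once if a bystander (jar, scraper, brush) is moved more than 40 mm (distance of any of jar, scraper, glaze_brush from where it was at the start of the episode above 0.04 m).
It also fails if it takes over 72 s, if anything falls off the work surface, if the arm or the gripper's body presses on something with over 40 N, if the wrist force passes 120 N, or if a joint passes its speed limit or range.

## Working session

There is one attempt and no reset: what is moved stays moved. The work goes in short steps, Python scripts to look and compute and a shell command to move; the robot and the scene stay as the last step left them, time stands still between calls to the robot, and variables do not carry over. Pictures are saved under pics/ and viewed, at most 10 in all, crops included, and the job is handed in when it is done.

```bash
ls; mkdir -p pics
python3 - <<'E'
from plant import env
import cv2
s=env.read_state();print(s)
for n in("scene","top"):
    c=env.capture(n);cv2.imwrite(f"pics/{n}.png",c["frame"][:,:,::-1])
    print({k:v for k,v in c.items() if k!="frame"})
E
```

```text
pics
{'time': 0.0, 'qpos': array([ 1.17109708,  0.32181738, -0.07008517,  1.45168714,  0.02259749,
        1.37079104, -0.05691288]), 'dq': array([ 0.00129481,  0.00064899,  0.00016971,  0.00070703,  0.00094506,
       -0.00048863,  0.00082761]), 'tau': array([ 1.21094774e-03, -4.93588722e+01, -3.81756825e-01, -3.14332509e+01,
        1.28349150e-02,  1.14235273e-02, -5.67101233e-05]), 'tcp_pos': array([ 0.26110661, -0.59468226,  0.24122103]), 'tcp_rot': array([-9.26448144e-04,  9.78670233e-01,  2.05435289e-01, -2.43682129e-04]), 'force': array([ 0.61600896, -0.91064912, -0.03143407]), 'ft_torque': array([ 0.01694081, -0.00458583, -0.01612693]), 'grip_force': 0.0, 'grip_width': 0.08500181621926542}
{'camera_matrix': array([[612.41615111,   0.        , 325.42266822],
       [  0.        , 612.41615111, 247.60402091],
       [  0.        ,   0.        ,   1.        ]]), 'k1': 0.044919316600337274, 'rvec': array([ 1.05515118,  2.44399695, -0.99493103]), 'tvec': array([ 0.35242248, -0.19660211,  1.81047416])}
{'camera_matrix': array([[470.2491115 ,   0.        , 319.82443391],
       [  0.        , 470.2491115 , 241.09635886],
       [  0.        ,   0.        ,   1.        ]]), 'k1': -0.11375763776450697, 'rvec': array([ 2.12985523, -2.18392899,  0.13614431]), 'tvec': array([0.01649302, 0.51629066, 1.29793452])}
```

View pics/scene.png

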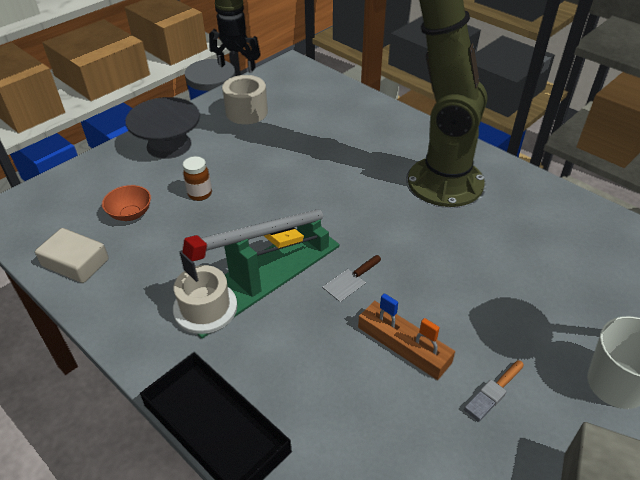

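View pics/top.png

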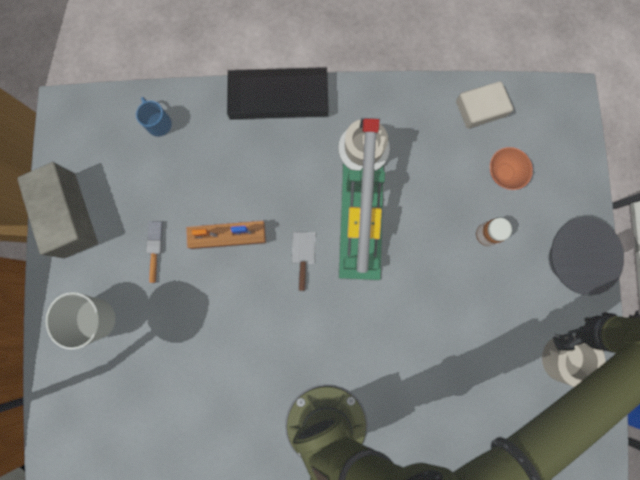

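The scene view shows the orange grip at (429,330), the blue grip at (389,304) and the tube from (322,215) to (195,245). The top view shows the orange grip at (204,233), the blue grip at (240,230), the red block at (371,125), the tube's lower end at (363,270), and the yellow strap at (365,223). I'll enlarge both.

```bash
python3 - <<'E'
import cv2,numpy as np
t=cv2.imread("pics/top.png");s=cv2.imread("pics/scene.png")
a=cv2.resize(t[210:260,180:275],None,fx=4,fy=4,interpolation=3)
b=cv2.resize(t[110:290,330:400],None,fx=3.333,fy=3.333,interpolation=3)
c=cv2.resize(s[205:305,180:345],None,fx=2.3,fy=2.3,interpolation=3)
o=np.zeros((600,640,3),np.uint8)
o[:200,:380]=a; o[:b.shape[0],400:400+b.shape[1]]=b[:600]; o[210:210+c.shape[0],:c.shape[1]]=c
cv2.imwrite("pics/crop.png",o)
E
cat > h.py <<'E'
import numpy as np,cv2
from scipy.spatial.transform import Rotation as R
from plant import env
def q(a): return R.from_quat([a[1],a[2],a[3],a[0]])
def undist(c,p):
    K=c["camera_matrix"]; d=np.array([c["k1"],0,0,0,0.])
    return np.append(cv2.undistortPoints(np.array([[p]],float),K,d)[0,0],1)
def ray(c,p,T=None):   # origin, dir in world ; T=(tcp_pos,R) for wrist
    v=undist(c,p)
    if "rvec" in c:
        M=cv2.Rodrigues(c["rvec"])[0]; return -M.T@c["tvec"],M.T@v
    H=np.array(c["hand_eye"]); return T[0]+T[1].apply(H[:3,3]),T[1].apply(H[:3,:3]@v)
def atz(c,p,z,T=None):
    o,d=ray(c,p,T); return o+d*(z-o[2])/d[2]
def tri(r):
    A=sum(np.eye(3)-np.outer(d,d)/(d@d) for o,d in r); b=sum((np.eye(3)-np.outer(d,d)/(d@d))@o for o,d in r)
    return np.linalg.solve(A,b)
E
```

```text
(no output)
```

View pics/crop.png

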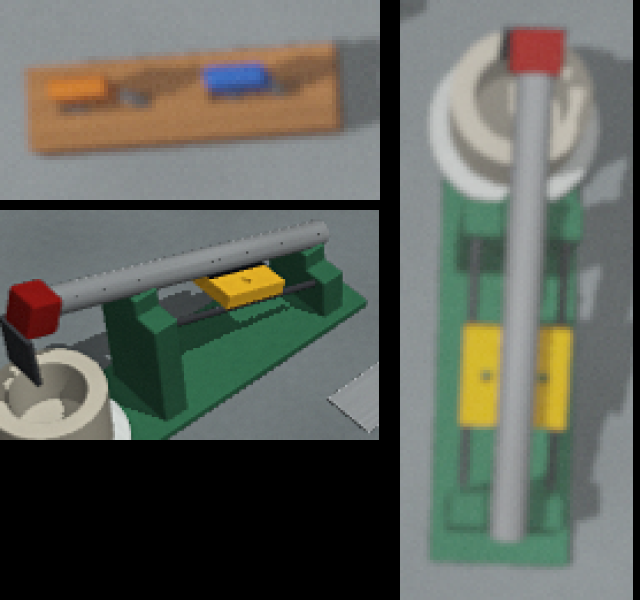

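The crop shows the strap's holes on either side of the tube at top-view pixels (355.8,222.8) and (372.6,223.1), with the left one at scene pixel (287.4,235.9). The orange grip's top is at about top-view (199.5,232.5), and the rack corners are sharp.

Run:
```python
from h import *
np.set_printoptions(precision=4,suppress=True)
c=env.capture("top");s=env.capture("scene")
rk=[atz(c,p,.045) for p in[(186.75,227),(264.5,220.75),(265.5,242.5),(189,248.25)]]
print("rack",rk,np.mean(rk,0)); 
d=(rk[0]+rk[3]-rk[1]-rk[2])/2; print("len",np.linalg.norm(d),"yaw of y",np.arctan2(-d[0],d[1]))
print("grip top",atz(c,(199.5,232.5),.12), "blue",atz(c,(238.8,229.5),.12))
L=tri([ray(c,(355.8,222.8)),ray(s,(287.4,235.9))]);print("hole L tri",L)
for z in(.113,.118,.123): 
  a,b=atz(c,(355.8,222.8),z),atz(c,(372.6,223.1),z);print(z,a,b,(a+b)/2,np.linalg.norm(a-b))
pl=lambda x,y:(330+(x-400)/3.3333,110+y/3.3333)
for e in[((430,562),(447,180)),((570,565),(583,180))]:
  a,b=[atz(c,pl(*p),.012) for p in e];print("base edge",a,b,np.arctan2(*(b-a)[1::-1]))
t=tri([ray(c,(363,270)),ray(s,(320,217))]);print("low end",t)
# red block centre: scene silhouette centre approx, top
print("red",tri([ray(c,pl(537,52)),ray(s,(180+35/2.3,205+99/2.3))]))
# tube centre line, top view: near lower & upper with guessed heights
for p,z in((pl(508,525),None),(pl(535,90),None)):
  for z in(.09,.15,.2): print(p,atz(c,p,z))
```

```text
rack [array([0.5648, 0.3804, 0.045 ]), array([0.5767, 0.1582, 0.045 ]), array([0.5148, 0.156 , 0.045 ]), array([0.5039, 0.3732, 0.045 ])] [0.5401 0.267  0.045 ]
len 0.2199636089576187 yaw of y 0.05205501490500153
grip top [0.5367 0.3241 0.12  ] blue [0.542  0.2184 0.12  ]
hole L tri [ 0.5531 -0.0928  0.1073]
0.113 [ 0.5532 -0.0936  0.113 ] [ 0.5513 -0.1385  0.113 ] [ 0.5523 -0.116   0.113 ] 0.044979079976323715
0.118 [ 0.5524 -0.0932  0.118 ] [ 0.5505 -0.1379  0.118 ] [ 0.5515 -0.1155  0.118 ] 0.04479760865083711
0.123 [ 0.5516 -0.0928  0.123 ] [ 0.5497 -0.1373  0.123 ] [ 0.5506 -0.115   0.123 ] 0.04461613732535048
base edge [ 0.4102 -0.0484  0.012 ] [ 0.746  -0.0737  0.012 ] -0.07512474797755023
base edge [ 0.4044 -0.1681  0.012 ] [ 0.7434 -0.1941  0.012 ] -0.07652717704282568
low end [ 0.4262 -0.1082  0.0752]
red [ 0.7856 -0.1325  0.2109]
(362.40032400324003, 267.5015750157502) [ 0.4348 -0.109   0.09  ]
(362.40032400324003, 267.5015750157502) [ 0.4308 -0.1035  0.15  ]
(362.40032400324003, 267.5015750157502) [ 0.4275 -0.0989  0.2   ]
(370.50040500405004, 137.00027000270003) [ 0.7997 -0.1457  0.09  ]
(370.50040500405004, 137.00027000270003) [ 0.7784 -0.1384  0.15  ]
(370.50040500405004, 137.00027000270003) [ 0.7606 -0.1324  0.2   ]
```

```bash
python3 -m inch '{"travel":[[43,19,-5],[43,19,-5],[43,19,-5],[43,19,-5],[28,-50,0],[28,-50,0],[28,-50,0],[28,-50,0]],"twist":[[0,0,0],[0,0,0],[0,0,0],[0,0,0],[0,0,0],[0,0,0],[0,0,0],[0,0,0]],"grip":[85,85,85,85,85,85,85,85]}' 40
python3 -m inch '{"travel":[[28,-50,0],[28,-50,0],[28,-50,0],[28,-50,0],[28,-50,0],[28,-50,0],[28,-50,0],[28,-50,0]],"twist":[[0,0,0],[0,0,0],[0,0,0],[0,0,0],[0,0,0],[0,0,0],[0,0,0],[0,0,0]],"grip":[85,85,85,85,85,85,85,85]}'
cat >> h.py <<'E'
def goal(ydeg, tilt=0., away=False):
    """rotation: tool y along heading ydeg(rad), tool z down, tilted so z=-clampz"""
    ux=np.array([np.cos(ydeg)*np.cos(tilt),np.sin(ydeg)*np.cos(tilt),np.sin(tilt)])
    uy=np.array([-np.sin(ydeg),np.cos(ydeg),0]); uz=np.cross(ux,uy)
    y=ux; z=-uz; x=np.cross(y,z)
    return R.from_matrix(np.c_[x,y,z])
def todo(pos,Rg):
    s=env.read_state(); Rt=q(s["tcp_rot"])
    print("travel mm (now axes)",(Rt.inv().apply(pos-s["tcp_pos"])*1e3).round(1),"(goal axes)",(Rg.inv().apply(pos-s["tcp_pos"])*1e3).round(1),"twist",(Rt.inv()*Rg).as_rotvec().round(3))
E
python3 - <<'E'
from h import *
s=env.read_state();print(s["qpos"])
todo(np.array([.537,.322,.26]),goal(.052))
E
```

```text
time: 1.2
tcp_pos: [0.4716, -0.3654, 0.2621]
tcp_rot: [-0.0, 0.979, 0.205, -0.0]
force: [1.2, 0.3, 0.7]
grip_width: 0.0852
grip_force: 0.0
time: 2.2
tcp_pos: [0.5156, 0.0905, 0.2624]
tcp_rot: [0.0, 0.979, 0.205, 0.0]
force: [-0.3, 0.5, -1.1]
grip_width: 0.0849
grip_force: 0.0
[ 0.35162519  0.07345105 -0.60141949  1.71504465  0.04309871  1.36569015
 -1.41467763]
travel mm (now axes) [ 112.6 -203.4    2.3] (goal axes) [230.1  33.4   2.4] twist [ 1.000e-03  0.000e+00 -1.209e+00]
```

```bash
python3 -m inch '{"travel":[[28,-51,0],[28,-51,0],[28,-51,0],[28,-51,0],[0,0,0],[0,0,0],[0,0,0],[0,0,0]],"twist":[[0,0,0],[0,0,0],[0,0,0],[0,0,0],[0,0,-0.18],[0,0,-0.18],[0,0,-0.18],[0,0,-0.18]],"grip":[85,85,85,85,85,85,85,85]}'
python3 -m inch '{"travel":[[0,0,0],[0,0,0],[0,0,0],[0,0,0]],"twist":[[0,0,-0.18],[0,0,-0.18],[0,0,-0.13],[0,0,0]],"grip":[85,85,85,85]}'
python3 - <<'E'
from h import *
todo(np.array([.537,.322,.26]),goal(.052))
s=env.read_state();c=env.capture("wrist");print(c["hand_eye"],c["camera_matrix"],s["qpos"])
cv2.imwrite("pics/w1.png",c["frame"][:,:,::-1])
E
```

```text
time: 3.2
tcp_pos: [0.5362, 0.3206, 0.262]
tcp_rot: [0.0, 0.842, 0.54, -0.0]
force: [0.5, 0.9, -0.4]
grip_width: 0.0851
grip_force: 0.0
time: 3.7
tcp_pos: [0.5363, 0.3205, 0.262]
tcp_rot: [-0.0, 0.689, 0.725, -0.0]
force: [-1.0, -0.7, -0.7]
grip_width: 0.0852
grip_force: 0.0
travel mm (now axes) [1.5 0.8 2. ] (goal axes) [1.5 0.8 2. ] twist [-0.001  0.    -0.001]
[[ 2.72857633e-04 -9.52326567e-01 -3.05080374e-01  7.97934731e-02]
 [ 9.99999750e-01  4.58690657e-04 -5.37450941e-04 -3.99504219e-05]
 [ 6.51766328e-04 -3.05080151e-01  9.52326455e-01 -1.32862657e-01]
 [ 0.00000000e+00  0.00000000e+00  0.00000000e+00  1.00000000e+00]] [[346.89793114   0.         319.92371805]
 [  0.         346.89793114 240.65673402]
 [  0.           0.           1.        ]] [ 0.13520947  0.39883158 -0.93999962  1.46383884  0.32145164  1.44157141
 -0.75701905]
```

View pics/w1.png

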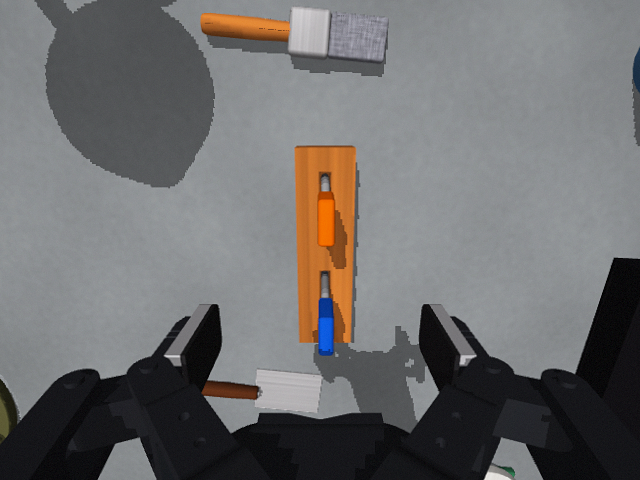

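The orange grip's camera-facing side spans rows 193–214 and its top face about rows 214–246, at columns 319–335. The rack is aligned with the image columns, so the yaw is right.

Run:
```python
from h import *
s=env.read_state();c=env.capture("wrist");T=(s["tcp_pos"],q(s["tcp_rot"]))
for p in[(327,214),(327,246)]: print(atz(c,p,.124,T))
print("block foot",atz(c,(326,193),.082,T))
m=[atz(c,p,.045,T) for p in((296,147),(355,147),(300,342),(354,342))];print("rack",m,np.mean(m,0))
f=c["frame"].astype(int);k=(f[...,0]>200)&(f[...,1]<150)&(f[...,2]<60);k[:150]=0
for r in range(188,252,5): 
  x=np.where(k[r,300:350])[0]+300; print(r,x[[0,-1]] if len(x) else None, f[r,326])
```

```text
[0.54092174 0.33613354 0.124     ]
[0.54245577 0.30914602 0.124     ]
block foot [0.54024451 0.34566418 0.082     ]
rack [array([0.50940678, 0.38289876, 0.045     ]), array([0.56694242, 0.38582521, 0.045     ]), array([0.52058934, 0.16249573, 0.045     ]), array([0.58375489, 0.16571993, 0.045     ])] [0.54517336 0.27423491 0.045     ]
188 [309 342] [154 153 154]
193 [309 342] [166  61   0]
198 [309 342] [169  67   0]
203 [309 342] [244 113   0]
208 [309 342] [244 115   0]
213 [310 348] [244 114   0]
218 [309 349] [243 113   0]
223 [310 348] [244 116   0]
228 [310 349] [243 112   0]
233 [311 349] [243 113   0]
238 [311 349] [242 109   0]
243 [311 349] [243 114   0]
248 [319 349] [147  84  35]
```

```bash
python3 - <<'E'
from h import *
todo(np.array([.5415,.328,.098]),goal(.055))
E
python3 -m inch '{"travel":[[7,5.5,40],[0,0,40],[0,0,40],[0,0,30],[0,0,14],[0,0,0]],"twist":[[0,0,0],[0,0,0],[0,0,0],[0,0,0],[0,0,0],[0,0,0]],"grip":[85,85,85,85,85,85]}'
python3 -m inch '{"travel":[[0,0,0],[0,0,0],[0,0,0],[0,0,0],[0,0,0],[0,0,0]],"twist":[[0,0,0],[0,0,0],[0,0,0],[0,0,0],[0,0,0],[0,0,0]],"grip":[10,10,10,10,10,10]}' 60
```

```text
travel mm (now axes) [  7.2   5.6 164.1] (goal axes) [  7.2   5.6 164.1] twist [-0.     0.    -0.005]
time: 4.55
tcp_pos: [0.5412, 0.3277, 0.0978]
tcp_rot: [-0.0, 0.688, 0.725, -0.001]
force: [0.3, 1.1, -0.1]
grip_width: 0.085
grip_force: 0.0
time: 5.3
tcp_pos: [0.5414, 0.3281, 0.0988]
tcp_rot: [0.0, 0.688, 0.726, 0.0]
force: [-1.4, -0.4, 5.0]
grip_width: 0.0133
grip_force: 58.6
```

```bash
python3 -m inch '{"travel":[[0,0,-15],[0,0,-30],[0,0,-50],[0,0,-60],[0,0,-60],[0,0,-20],[0,0,0]],"twist":[[0,0,0],[0,0,0],[0,0,0],[0,0,0],[0,0,0],[0,0,0],[0,0,0]],"grip":[10,10,10,10,10,10,10]}'
python3 - <<'E'
from h import *
ux=R.from_euler("zy",[-.076,-.35]).apply([1,0,0]);uz=R.from_euler("zy",[-.076,-.35]).apply([0,0,1])
C=np.array([.561,-.1155,.135]);P=C-.014*ux+(.035+.0918)*uz
print(ux,uz,P)
todo(P,goal(-.076,.35))
E
```

```text
time: 6.18
tcp_pos: [0.5416, 0.3284, 0.3339]
tcp_rot: [0.0, 0.688, 0.726, 0.001]
force: [-1.1, 0.1, -4.0]
grip_width: 0.0134
grip_force: 58.8
[ 0.93666111 -0.07592686  0.341908  ] [-3.42897807e-01 -1.73472348e-18  9.39372713e-01] [ 0.5044073  -0.11443702  0.24932575]
travel mm (now axes) [-440.3  -60.8   84.2] (goal axes) [-444.3  -32.2   78.3] twist [-0.348 -0.023  0.128]
```

```bash
python3 -m inch '{"travel":[[-30,-7,0],[-57,-8,0],[-58,-8,0],[-58,-8,0],[-58,-8,0],[-58,-8,0],[-58,-7,0],[-58,-7,0]],"twist":[[0,0,0],[0,0,0],[0,0,0],[0,0,0],[0,0,0],[0,0,0],[0,0,0],[0,0,0]],"grip":[10,10,10,10,10,10,10,10]}'
python3 -m inch '{"travel":[[0,0,0],[0,0,0],[0,0,0],[0,0,0]],"twist":[[-0.12,-0.008,0.043],[-0.12,-0.008,0.043],[-0.11,-0.008,0.043],[0,0,0]],"grip":[10,10,10,10]}'
python3 - <<'E'
from h import *
todo(np.array([.5045,-.1112,.2493]),goal(-.076,.35))
print(env.read_state()["qpos"])
s=env.read_state();c=env.capture("wrist")
cv2.imwrite("pics/w2.png",c["frame"][:,:,::-1])
E
```

```text
time: 7.18
tcp_pos: [0.5017, -0.1119, 0.3304]
tcp_rot: [-0.002, 0.688, 0.725, -0.001]
force: [1.5, -0.2, -3.2]
grip_width: 0.0133
grip_force: 58.8
time: 7.68
tcp_pos: [0.5003, -0.1103, 0.3297]
tcp_rot: [0.126, 0.724, 0.668, 0.116]
force: [-0.4, 1.0, -2.9]
grip_width: 0.0133
grip_force: 59.6
travel mm (now axes) [ -0.5 -23.2  77.1] (goal axes) [ -0.6 -23.6  77. ] twist [-0.005  0.002 -0.004]
[ 0.94326417 -0.28290902 -0.60086802  1.88956796 -0.26528489  1.15935093
  0.32033196]
```

View pics/w2.png

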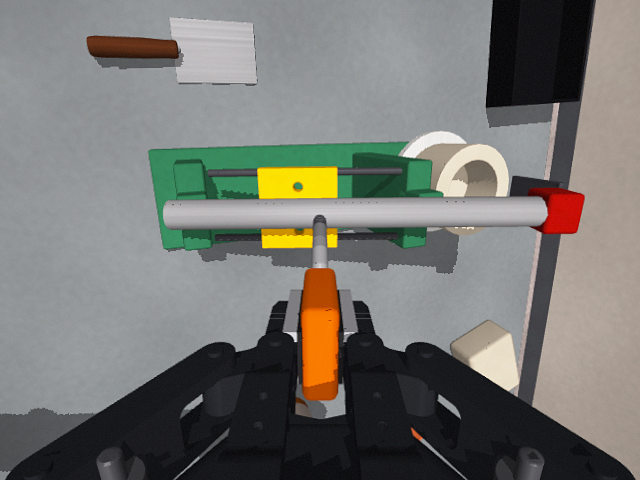

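The wrist view shows the left strap hole at (298,187). The strap's top face spans columns 258–337, and the tube spans rows about 200–227 at column 298. The held bolt's near leg ends at (319,216).

```bash
cat >> h.py <<'E'
UX=R.from_euler("ZY",[-.076,-.35]); C=np.array([.561,-.1155,.135])
def toclamp(p): return UX.inv().apply(np.asarray(p)-C)
def plane(c,p,T,n,d):  # clamp-frame coordinate n (0..2) equals d
    o,v=ray(c,p,T); o=toclamp(o); v=UX.inv().apply(v); return o+v*(d-o[n])/v[n]
E
python3 - <<'E'
from h import *
np.set_printoptions(precision=4,suppress=True)
s=env.read_state();c=env.capture("wrist");T=(s["tcp_pos"],q(s["tcp_rot"]))
print("tcp clamp",toclamp(T[0]))
print("holeL",plane(c,(298,187),T,2,-.018))
for p in((258,168),(337,168),(338,247),(258,247)): print("strap",plane(c,p,T,2,-.018))
f=c["frame"];g=cv2.cvtColor(f,cv2.COLOR_RGB2GRAY).astype(int)
for x in (180,220,280,298,360,400,500,530):
    # tube = greyish (low saturation), between 190..235
    sat=f[185:240,x].max(1).astype(int)-f[185:240,x].min(1); k=np.where(sat<12)[0]+185
    print(x,k.min(),k.max())
for x,y0,y1 in((180,200,227),(530,197,225)):
    a,b=plane(c,(x,y0),T,2,0),plane(c,(x,y1),T,2,0);print("tube",a,b,(a+b)/2)
print("red ctr",plane(c,(563,211),T,2,.0))
print("leg tip",plane(c,(319,218),T,2,toclamp(T[0])[2]-.0918))
E
```

```text
tcp clamp [0.0111 0.001  0.2044]
holeL [-0.0123  0.0244 -0.018 ]
strap [-0.0523  0.0437 -0.018 ]
strap [ 0.0274  0.0436 -0.018 ]
strap [ 0.0296 -0.0406 -0.018 ]
strap [-0.0571 -0.0406 -0.018 ]
180 200 228
220 200 239
280 200 227
298 200 228
360 198 239
400 198 227
500 198 239
530 185 239
tube [-0.1283  0.0147  0.    ] [-0.1317 -0.013   0.    ] [-0.13    0.0009  0.    ]
tube [0.2175 0.0175 0.    ] [ 0.2227 -0.0111  0.    ] [0.2201 0.0032 0.    ]
red ctr [0.2535 0.0035 0.    ]
leg tip [0.0102 0.0245 0.1126]
```

```bash
python3 -m inch '{"travel":[[0,-12,10],[0.5,-11.5,20],[0,0,20],[0,0,20],[0,0,10],[0,0,0]],"twist":[[0,0,0],[0,0,0],[0,0,0],[0,0,0],[0,0,0],[0,0,0]],"grip":[10,10,10,10,10,10]}'
python3 - <<'E'
from h import *
np.set_printoptions(precision=4,suppress=True)
s=env.read_state();c=env.capture("wrist");T=(s["tcp_pos"],q(s["tcp_rot"]))
print("tcp clamp",toclamp(T[0]),s["qpos"],(UX.inv()*T[1]).as_matrix())
cv2.imwrite("pics/w3.png",cv2.resize(c["frame"][130:310,200:440,::-1],None,fx=3,fy=3,interpolation=3))
E
```

```text
time: 8.52
tcp_pos: [0.509, -0.1092, 0.249]
tcp_rot: [0.127, 0.723, 0.669, 0.118]
force: [-0.5, 0.0, -3.0]
grip_width: 0.0132
grip_force: 59.6
tcp clamp [-0.01    0.0023  0.1251] [ 0.8781 -0.2188 -0.5971  2.0115 -0.2287  0.9784  0.2906] [[ 0.0007  1.     -0.002 ]
 [ 1.     -0.0007  0.0007]
 [ 0.0007 -0.002  -1.    ]]
```

View pics/w3.png

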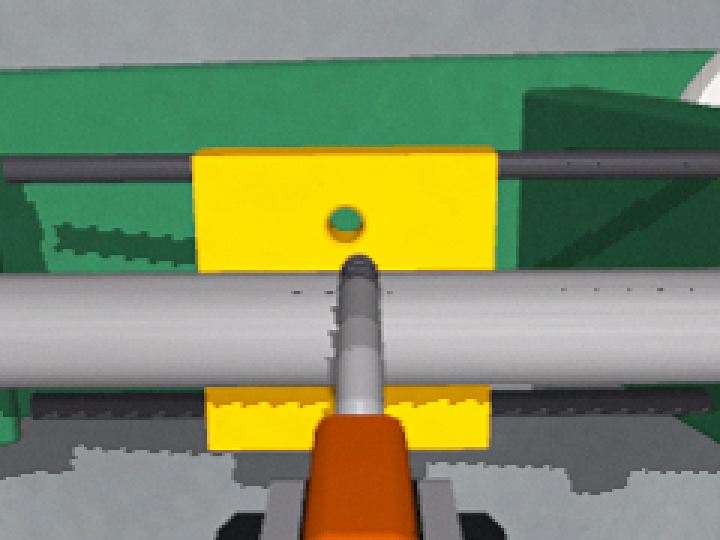

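The hole is at crop (345.5,225), full-frame (315.2,205), and the leg tip is at crop (359,266), full-frame (319.7,218.7). The leg is about to straddle the tube.

Run:
```python
from h import *
np.set_printoptions(precision=4,suppress=True)
s=env.read_state();c=env.capture("wrist");T=(s["tcp_pos"],q(s["tcp_rot"]))
t=toclamp(T[0]);print("tcp",t)
f=lambda x,y:(200+x/3,130+y/3)
print("hole",plane(c,f(345.5,225),T,2,-.018)-t)
for p in((193,157),(497,152),(490,449),(207,449)): print("strap",plane(c,f(*p),T,2,-.018)-t)
print("tube",plane(c,f(345,270),T,2,0)-t,plane(c,f(345,386),T,2,0)-t)
print("tip",plane(c,f(359,262),T,2,t[2]-.0918)-t)
```

```text
tcp [-0.0095  0.0021  0.1258]
hole [-0.0039  0.0215 -0.1438]
strap [-0.0442  0.0399 -0.1438]
strap [ 0.0363  0.0411 -0.1438]
strap [ 0.0377 -0.0445 -0.1438]
strap [-0.0443 -0.0445 -0.1438]
tube [-0.0038  0.0136 -0.1258] [-0.0039 -0.0182 -0.1258]
tip [-0.0001  0.0241 -0.0918]
```

```bash
python3 -m inch '{"travel":[[-1.9,-3.8,0],[0,0,14],[0,0,14],[0,0,12],[0,0,0],[0,0,0]],"twist":[[0,0,0],[0,0,0],[0,0,0],[0,0,0],[0,0,0],[0,0,0]],"grip":[10,10,10,10,10,10]}'
python3 - <<'E'
from h import *
np.set_printoptions(precision=4,suppress=True)
s=env.read_state();c=env.capture("wrist");T=(s["tcp_pos"],q(s["tcp_rot"]))
print("tcp clamp",toclamp(T[0]),UX.inv().apply(s["force"]))
cv2.imwrite("pics/w4.png",cv2.resize(c["frame"][150:300,220:420,::-1],None,fx=4,fy=4,interpolation=3))
E
```

```text
time: 9.38
tcp_pos: [0.5191, -0.1123, 0.2113]
tcp_rot: [0.128, 0.723, 0.669, 0.118]
force: [0.0, 0.1, -1.9]
grip_width: 0.0135
grip_force: 59.6
tcp clamp [-0.0133  0.      0.0861] [-0.6519  0.0993 -1.7979]
```

View pics/w4.png

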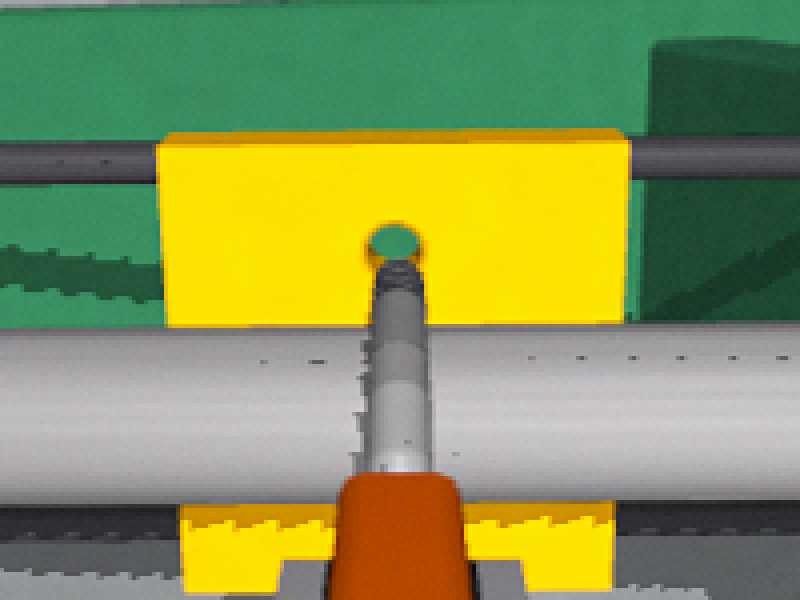

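The hole is at crop (394.5,245) and the leg tip at (398.5,275). The strap's rows run from 144 to 591, so the remaining x error is about 0.7 mm.

Run:
```python
from h import *
np.set_printoptions(precision=4,suppress=True)
s=env.read_state();c=env.capture("wrist");T=(s["tcp_pos"],q(s["tcp_rot"]))
t=toclamp(T[0])
f=lambda x,y:(220+x/4,150+y/4)
for z in(-.018,-.021): print("hole",plane(c,f(394.5,247),T,2,z)-t,[ (plane(c,f(*p),T,2,z)-t)[:2] for p in((158,143),(630,143),(613,591),(182,591))],np.mean([plane(c,f(394,y),T,2,z)[1]-t[1] for y in (143,591)]))
a,b=plane(c,f(395,327),T,2,0)-t,plane(c,f(395,500),T,2,0)-t;print("tube",a,b,(a+b)/2)
print("leg tip outer/front",plane(c,f(399,262),T,2,t[2]-.0918)-t)
```

```text
hole [-0.0007  0.0249 -0.1043] [array([-0.0411,  0.0431]), array([0.0396, 0.0431]), array([ 0.0406, -0.0419]), array([-0.0412, -0.0418])] 0.0006038549690399256
hole [-0.0007  0.0242 -0.1073] [array([-0.0416,  0.0427]), array([0.0401, 0.0426]), array([ 0.0411, -0.0435]), array([-0.0417, -0.0434])] -0.000400177931560549
tube [-0.0006  0.0156 -0.0863] [-0.0006 -0.0153 -0.0863] [-0.0006  0.0001 -0.0863]
leg tip outer/front [ 0.0001  0.0252 -0.0918]
```

```bash
python3 -m inch '{"travel":[[0,-0.7,0],[0,0,5],[0,0,4],[0,0,3],[0,0,3],[0,0,3],[0,0,0]],"twist":[[0,0,0],[0,0,0],[0,0,0],[0,0,0],[0,0,0],[0,0,0],[0,0,0]],"grip":[10,10,10,10,10,10,10]}'; python3 -c '
from h import *
s=env.read_state();print(toclamp(s["tcp_pos"]),UX.inv().apply(s["force"]))'
```

```text
time: 10.35
tcp_pos: [0.5244, -0.1127, 0.1938]
tcp_rot: [0.128, 0.723, 0.669, 0.118]
force: [0.0, 0.7, -2.2]
grip_width: 0.0133
grip_force: 59.6
[-1.43405943e-02  4.35424016e-05  6.78018259e-02] [-0.77920346  0.69235238 -2.07999097]
```

```bash
python3 -m inch '{"travel":[[0,0,3],[0,0,3],[0,0,3],[0,0,3],[0,0,0]],"twist":[[0,0,0],[0,0,0],[0,0,0],[0,0,0],[0,0,0]],"grip":[10,10,10,10,10]}'; python3 -c '
from h import *
s=env.read_state();print(toclamp(s["tcp_pos"]),UX.inv().apply(s["force"]))'
```

```text
time: 10.98
tcp_pos: [0.5285, -0.113, 0.1825]
tcp_rot: [0.128, 0.723, 0.669, 0.118]
force: [0.2, 0.3, -2.8]
grip_width: 0.0131
grip_force: 59.7
[-1.43680386e-02  3.70660446e-05  5.57743261e-02] [-0.76399264  0.278341   -2.67420474]
```

```bash
python3 -m inch '{"travel":[[0,0,4],[0,0,4],[0,0,3],[0,0,2],[0,0,0]],"twist":[[0,0,0],[0,0,0],[0,0,0],[0,0,0],[0,0,0]],"grip":[10,10,10,10,10]}'; python3 -c '
from h import *
s=env.read_state();print(toclamp(s["tcp_pos"]),UX.inv().apply(s["force"]))'
```

```text
time: 11.6
tcp_pos: [0.5329, -0.1134, 0.1704]
tcp_rot: [0.128, 0.723, 0.669, 0.118]
force: [-0.5, 0.2, -2.1]
grip_width: 0.0128
grip_force: 59.7
[-1.43021317e-02 -3.84829832e-05  4.28810808e-02] [-1.24470834  0.11184979 -1.80963951]
```

```bash
python3 -m inch '{"travel":[[0,0,1.5],[0,0,1],[0,0,1],[0,0,1],[0,0,0]],"twist":[[0,0,0],[0,0,0],[0,0,0],[0,0,0],[0,0,0]],"grip":[10,10,10,10,10]}'; python3 -c '
from h import *
s=env.read_state();print(toclamp(s["tcp_pos"]),UX.inv().apply(s["force"]))'
```

```text
time: 12.22
tcp_pos: [0.5345, -0.1136, 0.1667]
tcp_rot: [0.128, 0.723, 0.669, 0.118]
force: [-3.5, -0.0, 1.6]
grip_width: 0.0132
grip_force: 60.6
[-0.01408019 -0.00014768  0.03885534] [-2.73253161 -0.28527383  2.64998727]
```

```bash
python3 -m inch '{"travel":[[0,0,1],[0,0,0.5],[0,0,0]],"twist":[[0,0,0],[0,0,0],[0,0,0]],"grip":[10,10,10]}'; python3 -c '
from h import *
s=env.read_state();print(toclamp(s["tcp_pos"]),UX.inv().apply(s["force"]))
c=env.capture("scene");cv2.imwrite("pics/s2.png",cv2.resize(c["frame"][190:310,180:340,::-1],None,fx=4,fy=4,interpolation=3))'
```

```text
time: 12.6
tcp_pos: [0.5347, -0.1137, 0.1664]
tcp_rot: [0.128, 0.723, 0.669, 0.117]
force: [-13.6, 2.2, 15.4]
grip_width: 0.0131
grip_force: 62.7
[-0.01393363 -0.00022226  0.03856546] [-7.60470096  1.18570385 19.14713928]
```

View pics/s2.png

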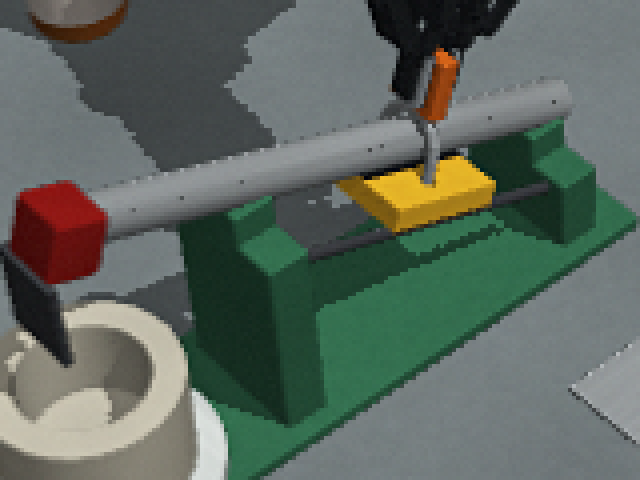

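The leg goes into the strap at crop (430,180) and the bow sits on the tube, with firm contact at the expected depth. Next I'll ease off, release and retreat.

```bash
python3 -m inch '{"travel":[[0,0,-1],[0,0,0],[0,0,0],[0,0,0],[0,0,0],[0,0,0]],"twist":[[0,0,0],[0,0,0],[0,0,0],[0,0,0],[0,0,0],[0,0,0]],"grip":[10,60,70,70,70,70]}'
python3 -m inch '{"travel":[[0,0,-15],[0,0,-30],[0,0,-40],[0,0,-50],[0,0,0],[0,0,0]],"twist":[[0,0,0],[0,0,0],[0,0,0],[0,0,0],[0,0,0],[0,0,0]],"grip":[70,70,70,70,70,70]}'
python3 -c '
from h import *
np.set_printoptions(precision=3,suppress=True)
a=env.capture("wrist")["frame"][130:370,160:480,::-1];c=env.capture("scene")["frame"][190:310,180:340,::-1]
cv2.imwrite("pics/end.png",np.hstack([cv2.resize(a,(400,300)),cv2.resize(c,(400,300),interpolation=3)]))
print(env.read_state()["qpos"])'
```

```text
time: 13.4
tcp_pos: [0.5348, -0.1136, 0.1659]
tcp_rot: [0.128, 0.723, 0.669, 0.118]
force: [0.3, 0.1, -1.5]
grip_width: 0.07
grip_force: 0.0
time: 14.15
tcp_pos: [0.4883, -0.1097, 0.2931]
tcp_rot: [0.129, 0.723, 0.669, 0.118]
force: [-0.2, -0.3, -0.8]
grip_width: 0.0697
grip_force: 0.0
[ 0.875 -0.296 -0.546  1.982 -0.267  1.084  0.332]
```

View pics/end.png

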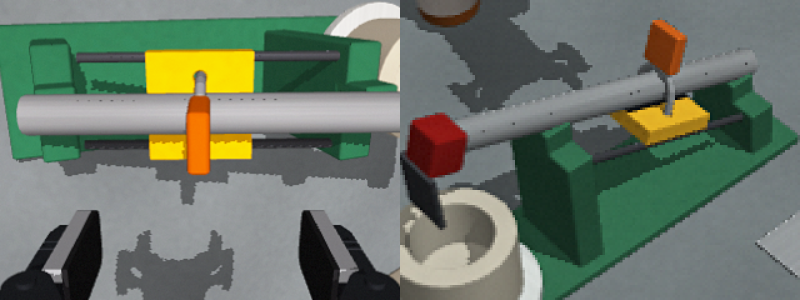

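The bolt stands square across the tube with its near leg in the strap hole at (200,75) in the wrist view, and the gripper is clear. Handing in.

```bash
python3 -c '
from plant import env
print(env.job_done())'
```

```text
the job is handed in; nothing more can be done
None
```

The orange U-bolt is fitted over the tube with its legs through the strap and its bow resting on the tube. It is released with the gripper clear, and the job was handed in at about 14 s with no verdict returned.

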